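Spot-mark a latch's second screw hole on a springy fold-down leaf

TASK

The push-button latch on the fold-down leaf is held by its first screw; mark the ply for the second one. Take the marking punch out of the tool block, set its point in the latch's open screw hole, press it straight down into the ply, square and steady, with 15 to 20 N for half a second (never more: the leaf gives under the hand), without leaning on the latch or letting the point skid, then lift it straight out. Stand the punch back in its hole in the block, let go, and leave the crockery as it is.

Things in the scene. Friction and masses are not known exactly. Their poses are not given: they have to be found in the camera images.
- leaf: Fold-down leaf of birch ply, 140 (x) x 270 (y) x 15 mm, level, its top face 75 mm above the counter, hinged at its -y end to a fixed ply cleat (45 mm long, as wide and high) and held up by a sprung folding stay. It gives under load, hardly near the hinge, several mm at the free end, and springs back. Origin: middle of the hinge line, in the top face; y towards the free end, z up.
- latch: Steel push-button latch on the leaf's top by its +x edge, held fast by one screw, 50 to 222 mm from the hinge. Plate 24 (x) x 86 (y) x 3 mm on the ply; mid case 34 (x) x 46 (y) mm, 16 mm high, round button to 22 mm; bolt out to +x. Screw holes 33 mm from the middle: -y (hinge side) holds a domed cross-head screw, +y is open. Origin: middle of the plate's underside, z up.
- open_hole (a point): Centre of the open screw hole at the level of the ply's face (the spot to be marked). The hole goes through the 3 mm ear: 6 mm wide at the bottom, countersunk at 90 degrees to 10 mm at the top. The case's side is 10 mm away. Moves with the leaf.
- tool_block: Wooden tool block 70 (x) x 120 (y) x 65 mm high, fixed. Origin at the centre of its underside, z up. Punch hole at y = -28 mm; at y = +20 and +42 mm two drill bits stand up to 10 mm above its top.
- block_hole (a point): Centre of the mouth of the punch's hole, in the block's top face. The hole is 16.5 mm wide and 58 mm deep.
- punch: Hand marking punch, steel, loose, 0.13 kg, 132 mm long, all one rigid piece, standing point down in the block, 74 mm above its top. Origin at its point, z along the axis to the cap. Pin 4 mm thick, 20 mm long, blunt conical point; cone from 20 to 34 mm; round knurled body 14 mm thick from 34 to 114 mm (grip at 90 to 95 mm); cap 15 mm thick.
- mug: Blue enamel mug, 82 mm wide and high, loose, bystander. Origin at the centre of its underside.
- bowl: White ceramic bowl, 144 mm wide, 60 mm high, loose, bystander. Origin at the centre of its underside.
- spice_jar: Grey plastic spice jar with a black twist cap, 48 mm wide, 92 mm high, loose, bystander. Origin at the centre of its underside.
- pot: Stainless steel pot with clip-on lid, 160 mm wide (216 over its handles), 123 mm high, loose, bystander. Origin at the centre of its underside.
Mind the look-alikes: they are no part of the job. What is meant by the tool_block is not purple, and is the smaller of those in its own colour.

How it is judged (in metres and radians):
On the way, in this order (a step that is already met when the one before it is completed fails the run):
1. with its point on the ply in the open hole the upright punch is pressed with over 15 N, steadily for 0.4 s (contact force between punch and leaf above 15 N and contact force between punch and latch below 5 N and z of punch in the frame of open_hole below 0.001 m and horizontal distance between punch and open_hole below 0.002 m and angle between punch's own z axis and vertical below 0.09 rad), for 0.4 s.
2. the punch is lifted straight out: its point clear above the latch's ear, still over the hole (z of punch in the frame of open_hole above 0.008 m and horizontal distance between punch and open_hole below 0.006 m).
At the end, for the whole second after the job is handed in: The punch stands released and at rest in its hole in the block, its point within 4 mm of the hole's floor, leaning less than 0.15 rad; the crockery is within 20 mm of where it stood (horizontal distance between punch and block_hole below 0.008 m and z of punch in the frame of block_hole below -0.054 m and angle between punch's own z axis and vertical below 0.15 rad and linear speed of punch below 0.02 m/s and contact force between the fingers and punch below 0.1 N and distance of each of mug, bowl, spice_jar, pot from where it was at the start of the episode below 0.02 m); the robot touches nothing.
It fails at once if the leaf or latch is pressed with more than 20 N (contact force between punch and leaf above 20 N).
It fails at once if the punch leans or drags on the latch with more than 10 N (contact force between punch and latch above 10 N).
It fails at once if the point presses or skids with more than 6 N anywhere but within 3 mm of the open hole's centre (contact force between punch and leaf above 6 N and horizontal distance between punch and open_hole above 0.003 m).
It fails at once if the punch is pressed askew (over 0.1 rad) (contact force between punch and leaf above 4 N and angle between punch's own z axis and vertical above 0.1 rad).
It fails at once if the mug, bowl, spice jar or pot is moved more than 20 mm (distance of any of mug, bowl, spice_jar, pot from where it was at the start of the episode above 0.02 m).
It also fails if it takes over 62 s, if anything falls off the work surface, if the arm or the gripper's body presses on something with over 40 N, if the wrist force passes 120 N, or if a joint passes its speed limit or range.

ROBOT

A 7-joint arm with a two-finger parallel gripper is mounted at the origin on the work surface. World frame = base frame: x ahead of the robot, y to its left, z up, the work surface at z = 0. Lengths are in m, angles in degrees, forces in N, time in s.
With the tool pointing down it reaches from about 0.4 to 0.9 m from the base axis. Payload 5.6 kg.
Tool frame: the origin (TCP) lies at the very end of the fingers, on their centre line; the grasp point (between the pads) lies 19 mm behind it; z points along the fingers, y is the line along which they close (so a half turn about z gives the same grasp; the last joint's range is limited). The gripper opens to 92 mm and grips with 3 to 60 N. Pads are 20 mm wide; open, the fingers measure 128 mm over their backs; the gripper's body (75 mm by 189 mm) begins 69 mm behind the grasp point.
Start: joints at [-66.692, 26.786, -0.665, 91.828, 0.344, 61.387, -3.226], TCP at [0.283, 0.585, 0.215] pointing down, gripper open.
Joint ranges: [-144.91, 144.91], [-17.63, 115.5], [-89.93, 88.59], [15.96, 139.68], [-74.01, 254.01], [8.47, 105.57], [-167.45, 167.45]. Speed limits (degrees/s): [147.25, 147.25, 180, 180, 180, 180, 180].

INTERFACE

Orientations are given as [roll, pitch, yaw] about the fixed x, y, z axes, in that order (R = Rz(yaw) Ry(pitch) Rx(roll)).
In Python, from bench import ctrl, imaging gives the robot as it stands.
- The arm moves only by the shell command python3 -m inch 'ROWS'. ROWS is text: rows parted by semicolons, each of 7 numbers parted by spaces: the gripper's target within -1 to 1 (fully open at 1, half-way at 0, shut at -1), then the shift along the tool's x, y, z in m, then the turn, a rotation vector about the tool's x, y, z in degrees. A call has 1 to 12 rows; each row shifts and turns the commanded pose from where the row before left it, along the tool's axes as they then stand; what a row does not reach is not made up. A row lasts 1/8 s, in which the tool goes at most 62.5 mm and 10.7 degrees, less where a joint would pass 70% of its speed; a pose out of reach is approached as far as the arm can. A call is refused whole if a number of a shift passes 0.0625 or a number of a turn 10.7, either way. A call with a gripper value outside its range is refused whole. The fingers move at their own pace and stop on an object; the grip force is fixed at half the most. Time passes only in rows, so rows that do not move let the fingers close. It gives the time, the measured TCP pose, the force, the opening and the grip force at its end, in the units of the state.
- ctrl.state(): the state, without advancing time (a new reading comes with each control period).
- imaging.grab_frame(name): name is "side" or "top"; returns the picture (480x640x3 uint8, red, green, blue); there is no depth.
- imaging.camera_params(name): a dict with "K" (3x3 intrinsics, pixels), "world_to_cam" (4x4, takes a point from world to camera coordinates). Camera axes: x right, y up, looking along -z (the intrinsics and any distortion apply to the point x, -y, -z); pixel columns grow to the right and rows downward; lengths in m; the calibration is good to about 2 mm. A picture is of the moment at which its call begins. camera_params takes no time and is no camera call.
- ctrl.sign_off(): hands the job in; it is judged then, once.
Trained networks look in the newest picture that a camera, given by its name, has taken for a name from the list of things; names that differ only in an ending like _2 or _b are one class to them, and where a whole thing is asked for, a point or a joint stands for the part that bears it (a point fixed in the world has none). Each returns a list of dicts, best first, with "confidence" (0 to 1); they miss things now and then, are a little off and sometimes report something else, mostly with a low value. They report only what shows in the picture. A call takes as long as a camera call. They do not tell look-alikes from the thing itself.
- imaging.find_in(camera, target): "location" ([x, y, z] in m, in world coordinates, good to about 4 mm: the middle of the surface that is visible of it).
- imaging.outline_of(camera, target): "pixels" (480x640 bool, what is visible of it).
The state is a dict: "t": time; "joint_pos": joint angles; "dq": joint speeds; "tau": joint torques, N m; "ee_pos": TCP position; "orientation": TCP orientation; "force": force on the tool from outside, world axes, zero at the start; "torque": the same for the moment, N m; "width": opening from 0.0 (shut) to 1.0 (fully open); "finger_force": force on a finger pad.
Only numpy, scipy, OpenCV 4.12 (cv2) and the standard library are available. Lean on these libraries where they do the work, as an engineer would, in place of code of your own. Each camera call takes 0.05 s, during which the arm holds its last target. There are 200 camera calls.

## Working session

There is one attempt and no reset: what is moved stays moved. The work goes in short steps, Python scripts to look and compute and a shell command to move; the robot and the scene stay as the last step left them, time stands still between calls to the robot, and variables do not carry over. Pictures are saved under pics/ and viewed, at most 10 in all, crops included, and the job is handed in when it is done.

```bash
mkdir -p pics; cat > h.py <<'E'
import numpy as np,cv2
from bench import ctrl,imaging
def save(n,im): cv2.imwrite('pics/'+n,cv2.cvtColor(im,cv2.COLOR_RGB2BGR))
def cam(n):
    p=imaging.camera_params(n); return np.array(p['K']),np.array(p['world_to_cam']),p
def proj(n,P):
    K,T,_=cam(n); c=T@np.append(P,1); v=K@np.array([c[0],-c[1],-c[2]]); return v[:2]/v[2]
def ray(n,px):
    K,T,_=cam(n); d=np.linalg.inv(K)@np.array([px[0],px[1],1.]); d=np.array([d[0],-d[1],-d[2]])
    R=T[:3,:3]; return -R.T@T[:3,3], R.T@d
def atz(n,px,z):
    o,d=ray(n,px); return o+d*(z-o[2])/d[2]
E
python3 - <<'E'
from h import *
a=imaging.grab_frame('top');b=imaging.grab_frame('side')
save('top0.png',a);save('side0.png',b)
print(ctrl.state()); 
for c in('top','side'):
  print(imaging.camera_params(c))
  for t in('leaf','latch','open_hole','tool_block','punch','mug','bowl','spice_jar','pot'):
    print(c,t,[(round(r['confidence'],2),np.round(r['location'],3).tolist(),np.round(proj(c,r['location'])).tolist()) for r in imaging.find_in(c,t)])
E
```

```text
{'t': 0.1, 'joint_pos': array([-66.69199828,  26.83066886,  -0.66247103,  91.87631784,
         0.34439136,  61.38794677,  -3.22608999]), 'dq': array([ 0.07937539, -0.15814654, -0.03479341, -0.17742293,  0.0951592 ,
       -0.09265285, -0.04170947]), 'tau': array([ 1.50141877e-03, -5.21653247e+01, -1.22991987e-02, -2.44369322e+01,
       -5.67280885e-02,  1.40943090e-02,  4.95210008e-05]), 'ee_pos': array([0.28246359, 0.58481827, 0.21373397]), 'orientation': array([-1.79907356e+02,  8.28897912e-03,  1.54222483e+02]), 'force': array([-0.11325539, -0.81367279,  0.05934876]), 'torque': array([ 0.02484615, -0.00948795,  0.02919356]), 'finger_force': 0.0, 'width': 0.9998060912326937}
{'K': array([[607.90860311,   0.        , 323.54655331],
       [  0.        , 607.90860311, 243.70013233],
       [  0.        ,   0.        ,   1.        ]]), 'world_to_cam': array([[-0.00660556, -0.99984675,  0.01621224, -0.01279349],
       [ 0.99222035, -0.00453788,  0.12441132, -0.58190202],
       [-0.12431868,  0.01690792,  0.99209828, -1.47339404],
       [ 0.        ,  0.        ,  0.        ,  1.  
[... 1126 characters left out ...]
, -0.16, 0.076], [340.0, 292.0]), (0.67, [0.746, 0.084, 0.06], [352.0, 213.0])]
side latch [(0.65, [0.584, -0.16, 0.092], [356.0, 280.0]), (0.37, [0.443, -0.473, 0.03], [388.0, 415.0])]
side open_hole [(0.66, [0.586, -0.16, 0.088], [357.0, 280.0])]
side tool_block [(0.97, [0.678, 0.217, 0.06], [308.0, 197.0]), (0.89, [0.352, 0.164, 0.085], [216.0, 242.0]), (0.57, [0.518, 0.137, 0.06], [275.0, 231.0])]
side punch []
side mug [(0.74, [0.763, -0.199, 0.054], [420.0, 271.0])]
side bowl [(0.7, [0.517, 0.143, 0.065], [274.0, 229.0]), (0.69, [0.444, -0.472, 0.029], [387.0, 415.0])]
side spice_jar [(0.68, [0.748, 0.086, 0.062], [352.0, 211.0])]
side pot [(0.6, [0.523, 0.468, 0.092], [223.0, 163.0])]
```

View pics/top0.png

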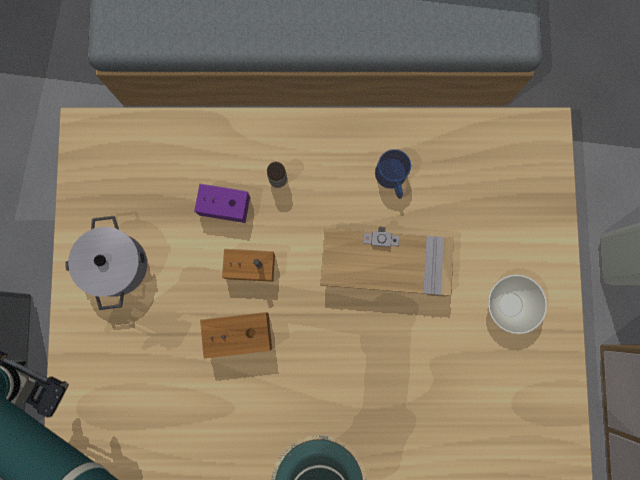

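View pics/side0.png

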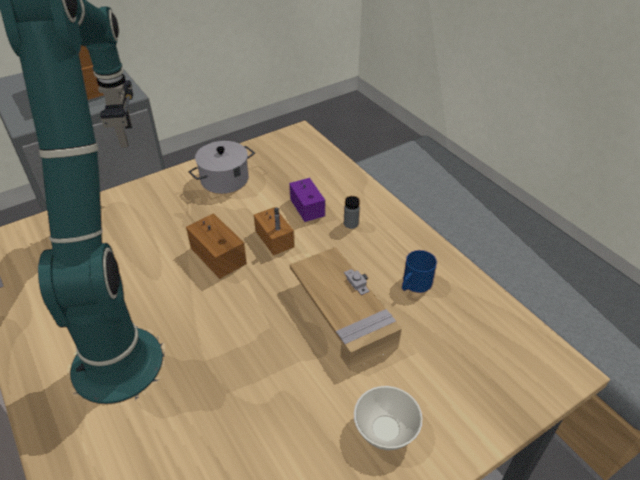

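The top view shows three blocks: purple at (222,202), large brown at (236,335) and small brown at (248,265). The small brown one fits, being non-purple, the smaller of the two browns, and the one holding the punch. The latch is at (381,239) and its open hole should be the left ear at about (367,239). I'll confirm both in one enlarged crop.

```bash
python3 - <<'E'
from h import *
a=cv2.imread('pics/top0.png');b=cv2.imread('pics/side0.png')
r=lambda im,x,y,w,h:cv2.resize(im[y:y+h,x:x+w],(400,300),interpolation=cv2.INTER_CUBIC)
cv2.imwrite('pics/crop0.png',np.vstack([np.hstack([r(a,218,240,64,48),r(a,354,218,56,42)]),np.hstack([r(b,248,196,56,42),r(b,332,256,48,36)])]))
for c in('top','side'):
  imaging.grab_frame(c)
  for t in('tool_block','punch','latch'):
    for m in imaging.outline_of(c,t):
      k=m['pixels'].astype(np.uint8); ys,xs=np.nonzero(k)
      if len(xs)<5: continue
      rr=cv2.minAreaRect(np.c_[xs,ys].astype(np.float32))
      print(c,t,round(m['confidence'],2),len(xs),xs.min(),xs.max(),ys.min(),ys.max(),np.round(cv2.boxPoints(rr)).tolist())
E
```

```text
top tool_block 0.94 1615 195 249 184 221 [[193.0, 214.0], [198.0, 183.0], [250.0, 191.0], [245.0, 222.0]]
top tool_block 0.79 2686 200 271 312 357 [[199.0, 319.0], [268.0, 311.0], [272.0, 350.0], [203.0, 358.0]]
top tool_block 0.74 1482 221 275 248 281 [[220.0, 278.0], [223.0, 247.0], [276.0, 251.0], [273.0, 282.0]]
top punch 0.63 41 254 261 260 266 [[253.0, 262.0], [256.0, 258.0], [262.0, 264.0], [258.0, 268.0]]
top latch 0.79 479 363 398 227 246 [[363.0, 227.0], [398.0, 227.0], [398.0, 246.0], [363.0, 246.0]]
side tool_block 0.87 1175 254 294 208 254 [[247.0, 219.0], [272.0, 201.0], [301.0, 241.0], [276.0, 259.0]]
side tool_block 0.68 2460 186 246 213 277 [[178.0, 235.0], [209.0, 205.0], [255.0, 254.0], [224.0, 284.0]]
side punch 0.75 4910 290 390 246 339 [[288.0, 265.0], [337.0, 231.0], [394.0, 314.0], [344.0, 348.0]]
side punch 0.49 109 275 280 208 229 [[275.0, 208.0], [280.0, 208.0], [280.0, 229.0], [275.0, 229.0]]
side latch 0.66 345 346 368 270 293 [[344.0, 274.0], [357.0, 263.0], [375.0, 286.0], [362.0, 296.0]]
```

View pics/crop0.png

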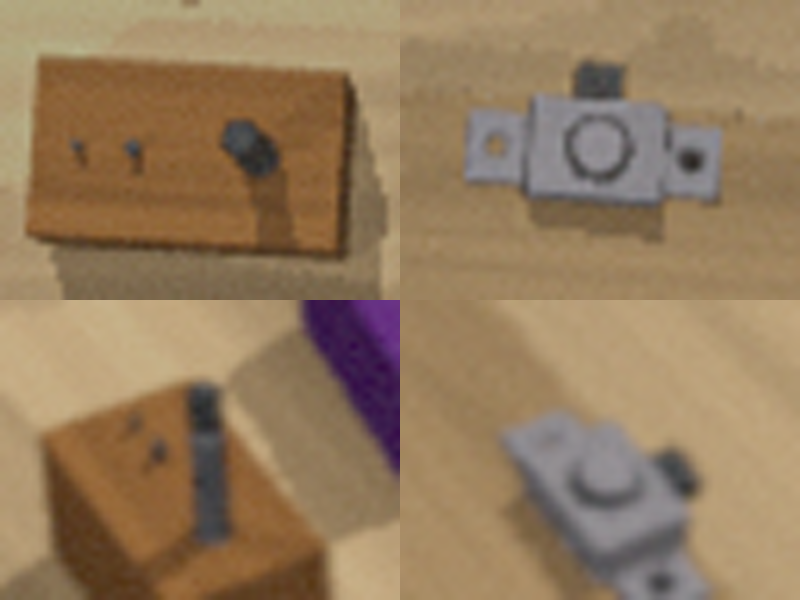

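The crop confirms it. The small brown block holds the upright punch, with its cap top at about (256,261) in the top view. The latch's left ear at (367,238) shows bare ply, so that is the open hole, and the right ear holds the dark screw at (394,240).

```bash
cat >> h.py <<'E'
def tri(pt,ps):
    A=[];B=[]
    for n,p in(('top',pt),('side',ps)):
        o,d=ray(n,p); d=d/np.linalg.norm(d); M=np.eye(3)-np.outer(d,d); A.append(M);B.append(M@o)
    return np.linalg.lstsq(np.vstack(A),np.hstack(B),rcond=None)[0]
E
python3 - <<'E'
from h import *
a=cv2.imread('pics/top0.png')
print('hole top@.075,.078',atz('top',(366.9,237.9),.076),'side',atz('side',(349.5,272.3),.076),tri((366.9,237.9),(349.5,272.3)))
print('screw',atz('top',(393.7,239.4),.079))
# cap top side: crop (205,388-300)
print('cap top',atz('top',(255.7,260.9),.139),'side',atz('side',(248+205/7.14-.5,196+88/7.14-.5),.139))
print('body base',atz('side',(248+211/7.14-.5,196+(538-300)/7.14-.5),.065),atz('top',(218+265/6.25-.5,240+165/6.25-.5),.065+.0))
# block top corners in top crop
for c in[(40,58),(350,73),(343,252),(28,236)]: print(np.round(atz('top',(218+c[0]/6.25-.5,240+c[1]/6.25-.5),.065),4))
# leaf corners at z .075
E
```

```text
hole top@.075,.078 [ 0.59055233 -0.1205609   0.076     ] side [ 0.59296575 -0.11835743  0.076     ] [ 0.59061351 -0.12053661  0.07918329]
screw [ 0.58619918 -0.18517144  0.079     ]
cap top [0.52979407 0.14211444 0.139     ] side [0.5290547  0.14095874 0.139     ]
body base [0.52567364 0.1381192  0.065     ] [0.52478046 0.13890891 0.065     ]
[0.5669 0.2264 0.065 ]
[0.5605 0.1062 0.065 ]
[0.4909 0.1086 0.065 ]
[0.4978 0.2301 0.065 ]
```

```bash
python3 -m inch '1 0 0 0 0 0 9.6;1 0 0 0 0 0 9.6;1 0 0 0 0 0 9.6;1 0 0 0 0 0 9.6;1 0 0 0 0 0 9.6;1 0 0 0 0 0 9.6;1 0 0 0 0 0 9.6'
cat >> h.py <<'E'
from scipy.spatial.transform import Rotation as Ro
def togo(P,s=None,yaw=None):
    s=s or ctrl.state(); R=Ro.from_euler('xyz',s['orientation'],degrees=True)
    d=R.inv().apply(np.array(P)-s['ee_pos']); print('tcp',np.round(s['ee_pos'],4),'rpy',np.round(s['orientation'],2),'shift',np.round(d,4))
    if yaw is not None: print('turn',np.round((R.inv()*Ro.from_euler('xyz',[180,0,yaw],degrees=True)).as_rotvec(degrees=True),2))
E
python3 -c "
from h import *
togo([.5275,.140,.215],yaw=87)"
```

```text
t: 2.28
ee_pos: [0.2826, 0.5854, 0.2146]
orientation: [180.0, -0.0, 86.7]
force: [0.4, -0.0, -0.2]
width: 1.001
finger_force: 0.0
tcp [0.2826 0.5854 0.2146] rpy [180.    -0.    86.71] shift [-4.306e-01  2.700e-01 -4.000e-04]
turn [ 0.   -0.   -0.29]
```

```bash
python3 -m inch '1 -0.02 0.0125 0 0 0 0;1 -0.0413 0.0258 0 0 0 0;1 -0.0413 0.0258 0 0 0 0;1 -0.0413 0.0258 0 0 0 0;1 -0.0413 0.0258 0 0 0 0;1 -0.0413 0.0258 0 0 0 0;1 -0.0413 0.0258 0 0 0 0;1 -0.0413 0.0258 0 0 0 0;1 -0.0413 0.0258 0 0 0 0;1 -0.0413 0.0258 0 0 0 0;1 -0.0388 0.0253 0 0 0 0;1 0 0 0 0 0 0'
python3 - <<'E'
from h import *
togo([.5275,.140,.0805],yaw=87)
a=imaging.grab_frame('top');b=imaging.grab_frame('side')
r=lambda im,x,y,w,h:cv2.resize(im[y:y+h,x:x+w],(400,400),interpolation=cv2.INTER_CUBIC)
save('ab.png',np.hstack([r(a,210,215,100,100),r(b,230,150,100,100)]))
E
```

```text
t: 3.78
ee_pos: [0.5311, 0.1355, 0.215]
orientation: [179.9, 0.1, 86.7]
force: [-0.4, 0.1, 0.6]
width: 1.003
finger_force: 0.0
tcp [0.5311 0.1355 0.215 ] rpy [1.7993e+02 8.0000e-02 8.6710e+01] shift [ 0.0045 -0.004   0.1344]
turn [ 0.07  0.08 -0.29]
```

View pics/ab.png

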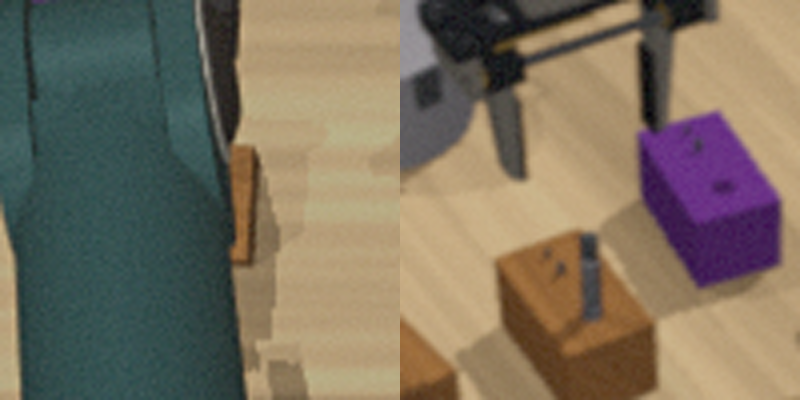

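The top view is blocked by the arm. The side crop shows the open fingers above the punch, whose cap is at crop (590,240).

```bash
python3 -c "
from h import *
togo([.5275,.140,.0805],yaw=87)"
```

```text
tcp [0.5295 0.1402 0.2146] rpy [-1.7997e+02 -2.0000e-02  8.7030e+01] shift [-0.0003 -0.0019  0.1341]
turn [-0.03 -0.02  0.03]
```

```bash
python3 -m inch '1 0 -0.002 0.012 0 0 0;1 0 0 0.02 0 0 0;1 0 0 0.02 0 0 0;1 0 0 0.02 0 0 0;1 0 0 0.02 0 0 0;1 0 0 0.02 0 0 0;1 0 0 0.014 0 0 0;1 0 0 0.008 0 0 0;1 0 0 0 0 0 0;1 0 0 0 0 0 0'
python3 - <<'E'
from h import *
togo([.5275,.140,.0805],yaw=87)
b=imaging.grab_frame('side');print(ctrl.state()['force'])
r=lambda im,x,y,w,h:cv2.resize(im[y:y+h,x:x+w],(600,600),interpolation=cv2.INTER_CUBIC)
save('g1.png',r(b,235,170,80,80))
E
```

```text
t: 5.12
ee_pos: [0.5284, 0.1417, 0.0812]
orientation: [179.9, -0.0, 87.0]
force: [0.1, -0.3, 0.3]
width: 0.996
finger_force: 0.0
tcp [0.5284 0.1417 0.0812] rpy [ 1.7994e+02 -3.0000e-02  8.7030e+01] shift [-0.0017 -0.0008  0.0006]
turn [ 0.06 -0.03  0.03]
[-0.69985756  0.40542456  0.36395986]
```

View pics/g1.png

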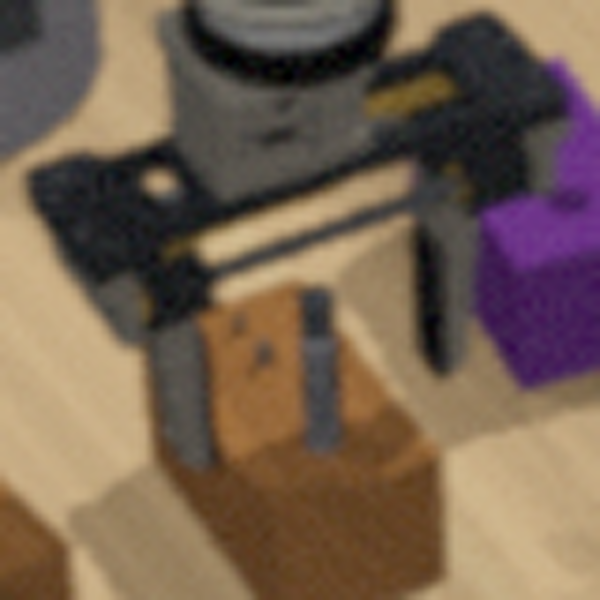

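The side crop shows the punch standing centred between the two open fingers, with its cap at (318,300), so I'll close.

```bash
python3 -m inch '0 0 0 0 0 0 0;0 0 0 0 0 0 0;-0.5 0 0 0 0 0 0;-0.5 0 0 0 0 0 0;-1 0 0 0 0 0 0;-1 0 0 0 0 0 0;-1 0 0 0 0 0 0;-1 0 0 0 0 0 0;-1 0 0 0 0 0 0;-1 0 0 0 0 0 0'
python3 -c "
from h import *
s=ctrl.state();print(s['force'],s['torque'],s['width'],s['finger_force']);togo([.5275,.140,.0805],yaw=87)"
```

```text
t: 6.42
ee_pos: [0.5283, 0.1416, 0.0807]
orientation: [180.0, -0.0, 87.0]
force: [-0.0, 0.7, 0.2]
width: 0.154
finger_force: 30.0
[-0.0018603   0.68437226  0.16212549] [ 0.03030048 -0.22802627 -0.00168503] 0.15376634277940038 29.99716632780519
tcp [0.5283 0.1416 0.0807] rpy [ 1.7996e+02 -1.0000e-02  8.7030e+01] shift [-0.0016 -0.0007  0.0002]
turn [ 0.04 -0.01  0.03]
```

```bash
python3 -m inch '-1 0 0 -0.004 0 0 0;-1 0 0 -0.01 0 0 0;-1 0 0 -0.015 0 0 0;-1 0 0 -0.015 0 0 0;-1 0 0 -0.015 0 0 0;-1 0 0 -0.015 0 0 0;-1 0 0 -0.015 0 0 0;-1 0 0 -0.015 0 0 0;-1 0 0 -0.01 0 0 0;-1 0 0 -0.006 0 0 0;-1 0 0 0 0 0 0'
python3 -c "
from h import *
s=ctrl.state();print(s['force'],s['torque'],s['width'],s['finger_force']);togo([.591,-.1205,.2],yaw=87)"
```

```text
t: 7.8
ee_pos: [0.528, 0.1416, 0.2008]
orientation: [180.0, -0.0, 87.0]
force: [0.2, 0.1, -1.6]
width: 0.149
finger_force: 30.0
[ 0.19698871  0.12544582 -1.57894733] [-0.01999857  0.05432989 -0.00440037] 0.14941881514591568 29.99824430396984
tcp [0.528  0.1416 0.2008] rpy [ 1.7998e+02 -1.0000e-02  8.7030e+01] shift [-0.2584  0.0765  0.0008]
turn [ 0.02 -0.01  0.03]
```

```bash
python3 -m inch '-1 -0.01 0.003 0 0 0 0;-1 -0.025 0.0075 0 0 0 0;-1 -0.03 0.009 0 0 0 0;-1 -0.03 0.009 0 0 0 0;-1 -0.03 0.009 0 0 0 0;-1 -0.03 0.009 0 0 0 0;-1 -0.03 0.009 0 0 0 0;-1 -0.03 0.009 0 0 0 0;-1 -0.025 0.0075 0 0 0 0;-1 -0.0184 0.0045 0 0 0 0;-1 0 0 0 0 0 0;-1 0 0 0.03 0 0 0'
python3 - <<'E'
from h import *
a=imaging.grab_frame('top');b=imaging.grab_frame('side')
togo([.591,-.1205,.2],yaw=87);print(ctrl.state()['force'])
r=lambda im,x,y,w,h:cv2.resize(im[y:y+h,x:x+w],(400,600),interpolation=cv2.INTER_CUBIC)
cv2.imwrite('pics/x.png',a[...,::-1]);cv2.imwrite('pics/y.png',b[...,::-1])
save('h1.png',np.hstack([r(a,330,200,80,120),r(b,330,220,40,60)]))
E
```

```text
t: 9.3
ee_pos: [0.5926, -0.1199, 0.172]
orientation: [179.7, -0.0, 87.1]
force: [0.4, -0.9, -1.4]
width: 0.151
finger_force: 30.0
tcp [ 0.5887 -0.1185  0.1678] rpy [-1.7966e+02 -7.0000e-02  8.7120e+01] shift [-0.0019  0.0022 -0.0322]
turn [-0.34 -0.07  0.12]
[-0.34856605 -0.14645604 -1.26046942]
```

View pics/h1.png

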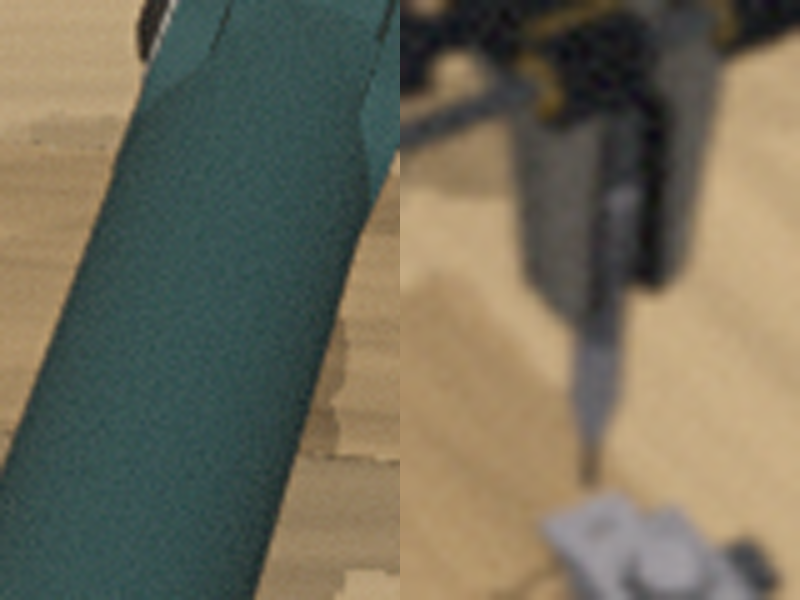

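The side crop shows the pin tip at about (590,483), just above the ear's hole at (605,525), and the punch looks tilted. I'll let the arm settle and then measure the lean.

```bash
python3 -m inch '-1 0 0 0 0 0 0;-1 0 0 0 0 0 0;-1 0 0 0 0 0 0;-1 0 0 0 0 0 0;-1 0 0 0 0 0 0;-1 0 0 0 0 0 0'
python3 - <<'E'
from h import *
b=imaging.grab_frame('side')
s=ctrl.state();togo([.591,-.1205,.2],yaw=87);print(s['force'],s['torque'])
p=s['ee_pos']
for dz in(.0,.019,-.0737): print(dz,proj('side',p+[0,0,dz]))
print('d/dy',proj('side',p+[0,.01,0])-proj('side',p),'d/dx',proj('side',p+[.01,0,0])-proj('side',p))
for m in imaging.outline_of('side','punch'):
  ys,xs=np.nonzero(m['pixels']); print(m['confidence'],len(xs),xs.min(),xs.max(),ys.min(),ys.max())
  if len(xs)<400:
    for y in range(ys.min(),ys.max()+1): print(y,xs[ys==y].min(),xs[ys==y].max(),end='; ')
for m in imaging.outline_of('side','latch'):
  ys,xs=np.nonzero(m['pixels']); print('latch',m['confidence'],len(xs),xs.min(),xs.max(),ys.min(),ys.max())
save('h2.png',cv2.resize(b[225:285,325:385],(600,600),interpolation=cv2.INTER_CUBIC))
E
```

```text
t: 10.15
ee_pos: [0.5909, -0.1206, 0.1706]
orientation: [180.0, -0.0, 87.0]
force: [-0.0, -0.6, -1.3]
width: 0.152
finger_force: 30.0
tcp [ 0.5909 -0.1205  0.1706] rpy [180.    -0.    87.02] shift [ 0.0001  0.0001 -0.0294]
turn [ 0.   -0.    0.02]
[ 0.28804883 -0.17521034 -1.81367784] [-0.04460207  0.0925909  -0.03221444]
0.0 [350.74553978 246.85229866]
0.019 [351.04194028 241.27656099]
-0.0737 [349.64646346 267.52757187]
d/dy [-2.35264107 -2.36747191] d/dx [ 3.30438469 -1.55323197]
0.59 122 348 354 231 263
231 353 354; 232 353 354; 233 353 354; 234 353 354; 235 353 354; 236 353 354; 237 352 354; 238 352 354; 239 352 354; 240 352 354; 241 352 354; 242 352 354; 243 352 354; 244 352 354; 245 352 354; 246 352 354; 247 352 353; 248 351 353; 249 351 353; 250 350 353; 251 349 353; 252 348 353; 253 348 353; 254 348 353; 255 348 353; 256 348 353; 257 348 353; 258 348 353; 259 348 353; 260 348 353; 261 349 352; 262 349 351; 263 350 351; 0.28 404 345 369 269 294
latch 0.89 379 345 368 270 294
```

View pics/h2.png

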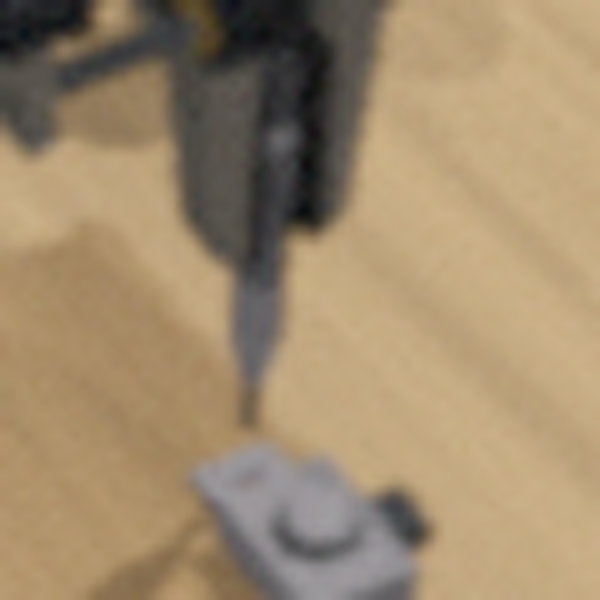

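The side crop shows an upright punch. Its tip is at (248,422), about pixel (349.3,266.7), and the lean is negligible against the projected vertical. The hole is at crop (248,477), about pixel (349.5,272.2). I'll refine the hole's pixels numerically.

```bash
python3 - <<'E'
from h import *
b=np.mean([imaging.grab_frame('side').astype(float) for _ in range(6)],0)
np.save('sideavg.npy',b)
a=cv2.imread('pics/top0.png')[...,::-1].astype(float)
f=lambda im:(im[...,0]-im[...,2])
np.set_printoptions(linewidth=200)
print('side cols344-356 rows 262-279');print(f(b)[262:280,343:358].astype(int))
print(b.sum(2)[262:280,343:358].astype(int)//3)
print('top cols 361-374 rows 231-245');print(f(a)[231:246,361:375].astype(int))
E
```

```text
side cols344-356 rows 262-279
[[66 66 67 66 65 53 21  9 35 53 63 66 66 66 65]
 [66 67 66 66 66 58 33 25 49 62 65 66 65 65 66]
 [67 67 67 67 66 60 38 37 58 66 66 66 66 65 65]
 [68 68 67 68 68 60 40 45 62 66 66 66 66 66 65]
 [66 68 68 68 67 61 43 47 64 66 66 66 67 65 66]
 [67 68 68 67 67 64 50 53 66 65 66 65 66 65 66]
 [67 68 69 69 68 67 62 57 59 61 65 65 66 66 66]
 [66 68 67 67 66 57 43 32 30 39 57 65 65 63 62]
 [66 63 60 54 42 24 11  5  5 13 36 53 53 43 41]
 [61 44 30 20 10  4  0  0  0  2 11 23 19 10 10]
 [51 21  4  1  0  1  2  2  0  0  0  2  1  0  0]
 [55 24  1 -1  0  2  7  6  1 -1  0  0  0  0 -1]
 [64 49 15  0 -1  0  2  3  1  0  0  0  0  0  0]
 [67 63 39  6  0  0  0  0  1  0  0  0  0  0  0]
 [66 66 55 24  1  0  0  0  1  1  0  0  0  0  0]
 [65 60 55 37  7 -1  0  0  0  0 -1  0  0  0  0]
 [62 61 61 44 13 -2  0  0  1  0  0 -1  0  0  0]
 [62 66 65 53 26  3 -1  0  0  0  0 -1 -1  0  0]]
[[134 134 134 136 138 132 108 104 135 162 165 162 162 163 165]
 [137 134 135 135 135 127 108 108 141 164 165 163 162 162 163]
 [137 136 134 135 133 122  97 106 142 160 164 164 163 161 162]
 [137 137 136 13
[... 935 characters left out ...]
ols 361-374 rows 231-245
[[62 60 65 61 62 47 59 59 61 59 59 37 10 18]
 [61 62 61 58 61 59 61 63 61 67 62 16 -7  0]
 [64 64 47 21 19 16 21 30 34 46 48  6 -5 -3]
 [63 63 34 -2 -5 -5  1  1  1  8  9  0  0 -2]
 [63 63 25 -4 -4 -4 -3 -3 -4 -3  0  0  2  4]
 [63 61 14 -1 -4 -2  1 -2  0 -1  2 -1  2  0]
 [61 63  9 -2 -4 17 44 14 -1 -2 -3  3 -2 -2]
 [63 62 10 -3  0 41 65 31 -1 -2  0 -1 -2  0]
 [61 63  9 -5 -3 21 36 17 -1  0 -1  0 -4  0]
 [63 59  0 -5 -2  0  3  2 -2 -1 -2  1 -2  1]
 [58 59 -1 -3 -2 -2 -4 -2  0 -3  2 -1  1 -3]
 [59 57 -4 -6 -5 -5 -6 -5 -2 -1 -1  0 -3 -2]
 [58 61 28 20 20 19 18 14 13  7  1 -3 -3  0]
 [60 61 58 54 58 58 55 59 55 42 10 -5 -5 -2]
 [58 58 58 60 61 62 61 61 63 59 38  7  7  8]]
```

```bash
python3 -m inch '-1 0 0.0008 0.003 0 0 0;-1 0 0 0.004 0 0 0;-1 0 0 0.004 0 0 0;-1 0 0 0.003 0 0 0;-1 0 0 0 0 0 0;-1 0 0 0 0 0 0;-1 0 0 0 0 0 0;-1 0 0 0 0 0 0'
python3 - <<'E'
from h import *
b=np.mean([imaging.grab_frame('side').astype(float) for _ in range(4)],0)
s=ctrl.state();togo([.591,-.1205,.15],yaw=87);print(s['force'],s['torque']);p=s['ee_pos']
print(proj('side',p-[0,0,.0737]),proj('side',[.5917,-.1199,.075]))
save('h3.png',cv2.resize(b.astype(np.uint8)[250:290,330:370],(600,600),interpolation=cv2.INTER_CUBIC))
f=b[...,0]-b[...,2]
print(f[264:276,343:358].astype(int))
E
```

```text
t: 11.6
ee_pos: [0.5918, -0.1206, 0.1567]
orientation: [180.0, -0.0, 87.0]
force: [0.5, -0.2, -1.6]
width: 0.152
finger_force: 30.0
tcp [ 0.5918 -0.1206  0.1566] rpy [179.99   0.    87.03] shift [ 0.     -0.0008  0.0066]
turn [0.01 0.   0.03]
[ 0.70089834  0.6235703  -1.37005275] [-0.04672664  0.06105541  0.0330635 ]
[349.71252052 271.16133722] [349.4321764  273.12848142]
[[67 67 67 68 60 39  7  0 16 45 63 65 65 65 64]
 [68 69 67 68 66 49 15  4 28 56 65 66 66 66 65]
 [67 69 68 69 67 56 27 14 41 62 65 67 66 67 66]
 [67 68 68 68 67 62 42 33 55 66 67 67 65 67 65]
 [67 67 69 68 69 62 50 37 50 62 66 67 66 66 65]
 [68 68 66 69 66 57 36 15 22 37 58 65 65 63 63]
 [66 64 59 55 43 30 13  0  4 13 35 55 53 43 41]
 [59 45 30 20 10  3  0 -1  0  1 11 24 19 10 11]
 [50 21  5  1  0  0  3  2  0  0  0  2  2  0  0]
 [55 24  1 -2  0  2  8  7  2  0  0  0  0  0 -1]
 [65 48 18  0  0  1  2  2  1  0  0  0  0  1 -1]
 [68 62 40  6  0  0  0  0  0  1  0  0  0  0  0]]
```

View pics/h3.png

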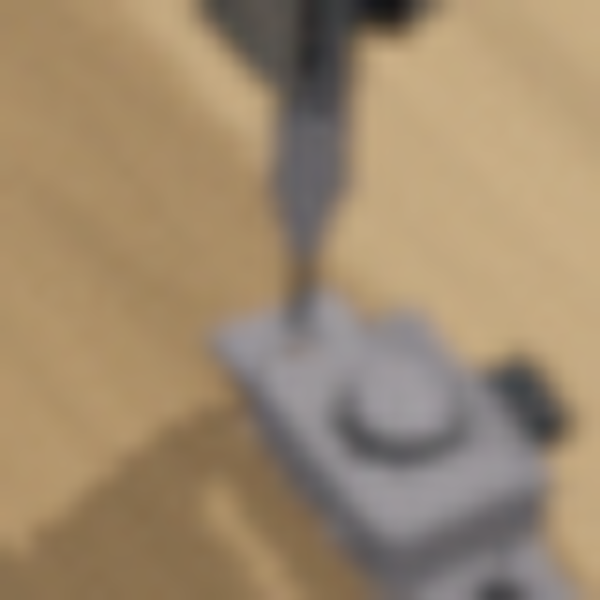

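The side crop shows the tip directly over the hole, pin end at (297,330) and hole at (293,350). I'll descend gently with force feedback.

```bash
python3 -m inch '-1 0 -0.0003 0.002 0 0 0;-1 0 0 0.002 0 0 0;-1 0 0 0.001 0 0 0;-1 0 0 0 0 0 0;-1 0 0 0 0 0 0'; python3 -m inch '-1 0 0 0.0008 0 0 0;-1 0 0 0 0 0 0;-1 0 0 0 0 0 0'
```

```text
t: 12.42
ee_pos: [0.5915, -0.1206, 0.1516]
orientation: [180.0, 0.0, 87.0]
force: [-0.4, 0.2, -0.6]
width: 0.147
finger_force: 30.0
t: 12.8
ee_pos: [0.5914, -0.1205, 0.1508]
orientation: [180.0, -0.0, 87.0]
force: [-0.4, 0.5, -1.9]
width: 0.155
finger_force: 30.0
```

```bash
python3 -m inch '-1 0 0 0.001 0 0 0;-1 0 0 0 0 0 0;-1 0 0 0 0 0 0'
```

```text
t: 13.18
ee_pos: [0.5914, -0.1205, 0.1498]
orientation: [-180.0, 0.0, 87.0]
force: [0.4, 0.5, -0.9]
width: 0.151
finger_force: 30.0
```

```bash
python3 -m inch '-1 0 0 0.001 0 0 0;-1 0 0 0 0 0 0;-1 0 0 0 0 0 0'; python3 -c "
from h import *
print(ctrl.state()['force'])"
```

```text
t: 13.55
ee_pos: [0.5915, -0.1206, 0.1488]
orientation: [180.0, 0.0, 87.0]
force: [-0.4, -0.7, -1.3]
width: 0.148
finger_force: 30.0
[-0.37681975 -0.69926731 -1.32132624]
```

```bash
python3 -m inch '-1 0 0 0.0006 0 0 0;-1 0 0 0 0 0 0;-1 0 0 0 0 0 0'
```

```text
t: 13.92
ee_pos: [0.5915, -0.1206, 0.1483]
orientation: [180.0, 0.0, 87.0]
force: [-0.2, -0.1, 1.0]
width: 0.152
finger_force: 30.0
```

```bash
python3 -m inch '-1 0 0 0.0005 0 0 0;-1 0 0 0 0 0 0;-1 0 0 0 0 0 0'
```

```text
t: 14.3
ee_pos: [0.5916, -0.1206, 0.1478]
orientation: [180.0, 0.0, 87.0]
force: [-0.6, 0.1, 1.0]
width: 0.154
finger_force: 30.0
```

```bash
python3 -m inch '-1 0 0 0.0005 0 0 0;-1 0 0 0 0 0 0;-1 0 0 0 0 0 0'
```

```text
t: 14.68
ee_pos: [0.5915, -0.1206, 0.1473]
orientation: [180.0, -0.0, 87.0]
force: [-0.2, -1.1, 3.6]
width: 0.148
finger_force: 30.0
```

```bash
python3 -m inch '-1 0 0 0.0005 0 0 0;-1 0 0 0.0005 0 0 0;-1 0 0 0 0 0 0;-1 0 0 0 0 0 0'
```

```text
t: 15.18
ee_pos: [0.5917, -0.1206, 0.1466]
orientation: [180.0, -0.0, 87.0]
force: [-0.8, 0.0, 5.8]
width: 0.151
finger_force: 30.0
```

```bash
python3 -m inch '-1 0 0 0.0005 0 0 0;-1 0 0 0.0003 0 0 0;-1 0 0 0 0 0 0;-1 0 0 0 0 0 0'
```

```text
t: 15.68
ee_pos: [0.5918, -0.1207, 0.146]
orientation: [179.9, -0.0, 87.0]
force: [-1.3, -0.7, 7.0]
width: 0.152
finger_force: 30.0
```

```bash
python3 -m inch '-1 0 0 0.0006 0 0 0;-1 0 0 0.0005 0 0 0;-1 0 0 0.0004 0 0 0;-1 0 0 0 0 0 0;-1 0 0 0 0 0 0'; python3 - <<'E'
from h import *
F=[]
for i in range(6): imaging.grab_frame('side');F.append(np.r_[ctrl.state()['force'],ctrl.state()['torque']])
print(np.round(np.mean(F,0),2),np.round(np.std(F,0),2))
E
```

```text
t: 16.3
ee_pos: [0.592, -0.1208, 0.1451]
orientation: [179.9, -0.0, 87.0]
force: [-1.7, 0.3, 9.9]
width: 0.153
finger_force: 30.0
[-1.250e+00  6.000e-02  1.018e+01  2.000e-02  5.600e-01  1.000e-02] [0.53 0.46 0.49 0.02 0.04 0.02]
```

```bash
python3 -m inch '-1 0 -0.0002 0.0005 0 0 0;-1 0 -0.0002 0.0005 0 0 0;-1 0 0 0 0 0 0;-1 0 0 0 0 0 0'; python3 - <<'E'
from h import *
F=[]
for i in range(6): imaging.grab_frame('side');F.append(np.r_[ctrl.state()['force'],ctrl.state()['torque']])
print(np.round(np.mean(F,0),2),np.round(np.std(F,0),2),ctrl.state()['ee_pos'],ctrl.state()['orientation'])
E
```

```text
t: 17.1
ee_pos: [0.5919, -0.1208, 0.1446]
orientation: [179.9, -0.0, 87.0]
force: [-1.2, 0.1, 12.0]
width: 0.151
finger_force: 30.0
[-1.990e+00  5.800e-01  1.261e+01  4.000e-02  6.300e-01  1.000e-02] [0.22 0.36 0.22 0.04 0.05 0.03] [ 0.59192692 -0.12089052  0.14456309] [ 1.79867585e+02 -8.81436334e-03  8.70158797e+01]
```

```bash
python3 -m inch '-1 0 0 0.0005 0 0 0;-1 0 0 0.0005 0 0 0;-1 0 0 0.0003 0 0 0;-1 0 0 0 0 0 0;-1 0 0 0 0 0 0'; python3 - <<'E'
from h import *
F=[]
for i in range(8): imaging.grab_frame('side');F.append(np.r_[ctrl.state()['force'],ctrl.state()['torque']])
print(np.round(np.mean(F,0),2),np.round(np.std(F,0),2),ctrl.state()['ee_pos'],ctrl.state()['orientation'])
E
```

```text
t: 18.02
ee_pos: [0.5921, -0.1209, 0.1438]
orientation: [179.8, -0.0, 87.0]
force: [-2.0, 0.6, 15.7]
width: 0.147
finger_force: 30.0
[-2.35  0.65 15.53  0.09  0.83  0.02] [0.79 0.44 0.39 0.02 0.03 0.04] [ 0.59208871 -0.12098253  0.14375219] [ 1.79844729e+02 -1.62513586e-02  8.70136935e+01]
```

```bash
python3 -m inch '-1 0 0 0.0002 0 0 0;-1 0 0 0 0 0 0;-1 0 0 0 0 0 0;-1 0 0 0 0 0 0;-1 0 0 0 0 0 0;-1 0 0 0 0 0 0'; python3 -c "
from h import *
print(ctrl.state()['force'],ctrl.state()['ee_pos'])"
```

```text
t: 19.18
ee_pos: [0.5921, -0.121, 0.1436]
orientation: [179.8, -0.0, 87.0]
force: [-2.9, 0.6, 15.8]
width: 0.152
finger_force: 30.0
[-2.8598777   0.58185489 15.81302616] [ 0.5921179  -0.12097096  0.14364076]
```

Steady at about 17 N net. Now I'll lift straight out.

```bash
python3 -m inch '-1 0 0 -0.001 0 0 0;-1 0 0 -0.0015 0 0 0;-1 0 0 -0.0015 0 0 0;-1 0 0 -0.0015 0 0 0;-1 0 0 -0.0015 0 0 0;-1 0 0 -0.002 0 0 0;-1 0 0 -0.003 0 0 0;-1 0 0 -0.003 0 0 0;-1 0 0 -0.003 0 0 0;-1 0 0 -0.003 0 0 0;-1 0 0 0 0 0 0;-1 0 0 0 0 0 0'
python3 - <<'E'
from h import *
imaging.grab_frame('side');b=np.mean([imaging.grab_frame('side').astype(float) for _ in range(4)],0)
s=ctrl.state();togo([.5283,.1416,.2],s,yaw=87);print(s['force']);p=s['ee_pos']
print(proj('side',p-[0,0,.0737]),proj('side',p),proj('side',p-[0,0,.04]))
f=(b[...,0]-b[...,2]).astype(int)
r0=int(proj('side',p-[0,0,.0737])[1]);print(r0);print(f[r0-14:r0+5,342:358])
E
```

```text
t: 20.68
ee_pos: [0.591, -0.1205, 0.1624]
orientation: [-180.0, -0.0, 87.0]
force: [0.1, -0.5, -1.1]
width: 0.154
finger_force: 30.0
tcp [ 0.591  -0.1205  0.1623] rpy [-179.99   -0.     87.02] shift [ 0.2585 -0.0762 -0.0377]
turn [-0.01 -0.    0.02]
[-0.58884769 -0.67004615 -1.14070918]
[349.5320674  269.76636757] [350.62249827 249.2568667 ] [350.02108402 260.56863937]
269
[[68 67 67 66 65 56 28  2 -1  0 15 49 65 66 65 66]
 [67 67 67 66 65 58 23 -1 -1  0 14 46 64 65 65 66]
 [69 69 68 66 65 57 22  0 -2  0 16 46 64 65 66 67]
 [70 68 68 67 66 57 22  0 -1  0 19 48 64 66 66 66]
 [67 67 68 67 65 53 20  0 -1  0 21 50 65 66 66 66]
 [66 67 67 67 65 49 15 -2 -3  2 24 53 63 66 66 65]
 [66 66 67 67 63 53 17  0 -1  6 31 56 63 65 65 66]
 [67 67 66 67 65 56 25  2  0 15 46 63 65 65 66 66]
 [68 67 69 67 65 59 34  5  4 30 55 65 65 65 65 64]
 [67 67 66 68 68 62 42 11 10 39 62 66 66 66 65 66]
 [67 68 69 66 68 66 54 25 22 51 66 66 66 66 66 64]
 [66 68 70 67 69 67 60 37 41 63 66 66 65 65 67 66]
 [67 67 67 68 69 67 61 37 47 65 66 66 67 67 67 65]
 [67 68 67 69 69 67 61 35 39 58 63 67 66 65 66 66]
 [67 67 68 67 68 66 51 21 15 29 38 58 65 65 63 62]
 [66 67 63 59 55 43 25  4  1  5 14 35 55 53 42 40]
 [65 61 44 30 21 10  4 -1 -1  0  1 10 24 19  9 11]
 [65 50 22  5  1  0  1  1  2  0  0  0  2  2 -1  0]
 [66 55 24  1 -2  0  2  7  7  2  0  0  0 -1  0 -1]]
```

```bash
python3 -m inch '-1 0 0 -0.01 0 0 0;-1 0 0 -0.014 0 0 0;-1 0 0 -0.014 0 0 0;-1 0.02 -0.006 0 0 0 0;-1 0.03 -0.009 0 0 0 0;-1 0.035 -0.0105 0 0 0 0;-1 0.035 -0.0105 0 0 0 0;-1 0.035 -0.0105 0 0 0 0;-1 0.035 -0.0105 0 0 0 0;-1 0.035 -0.0105 0 0 0 0;-1 0.02 -0.006 0 0 0 0;-1 0.0135 -0.0027 0 0 0 0'; python3 -m inch '-1 0 0 0 0 0 0;-1 0 0 0 0 0 0;-1 0 0 0 0 0 0;-1 0 0 0 0 0 0;-1 0 0 0 0 0 0'; python3 - <<'E'
from h import *
imaging.grab_frame('side')
togo([.5283,.1416,.0807],yaw=87)
E
```

```text
t: 22.42
ee_pos: [0.5284, 0.1428, 0.2014]
orientation: [179.9, -0.0, 87.1]
force: [0.2, -0.4, -1.3]
width: 0.147
finger_force: 30.0
t: 23.05
ee_pos: [0.5284, 0.1412, 0.2004]
orientation: [180.0, 0.0, 87.0]
force: [0.2, 0.5, -1.4]
width: 0.156
finger_force: 30.0
tcp [0.5284 0.1414 0.2004] rpy [-180.    0.   87.] shift [ 2.000e-04 -1.000e-04  1.197e-01]
turn [-0.  0.  0.]
```

```bash
python3 -m inch '-1 0.0002 0 0.01 0 0 0;-1 0 0 0.014 0 0 0;-1 0 0 0.014 0 0 0;-1 0 0 0.012 0 0 0;-1 0 0 0.01 0 0 0;-1 0 0 0.008 0 0 0;-1 0 0 0.006 0 0 0;-1 0 0 0.006 0 0 0;-1 0 0 0 0 0 0;-1 0 0 0 0 0 0'; python3 -m inch '-1 0 0 0.004 0 0 0;-1 0 0 0.004 0 0 0;-1 0 0 0.004 0 0 0;-1 0 0 0 0 0 0;-1 0 0 0 0 0 0'
```

```text
t: 24.35
ee_pos: [0.5286, 0.1418, 0.1206]
orientation: [180.0, -0.0, 87.0]
force: [-1.4, -0.4, -0.9]
width: 0.151
finger_force: 30.0
t: 24.98
ee_pos: [0.5284, 0.1418, 0.1084]
orientation: [180.0, 0.0, 87.0]
force: [0.9, 0.5, -0.7]
width: 0.15
finger_force: 30.0
```

```bash
python3 -m inch '-1 0 0 0.003 0 0 0;-1 0 0 0.003 0 0 0;-1 0 0 0.003 0 0 0;-1 0 0 0.003 0 0 0;-1 0 0 0 0 0 0;-1 0 0 0 0 0 0'
```

```text
t: 25.72
ee_pos: [0.5284, 0.1418, 0.0964]
orientation: [180.0, -0.0, 87.0]
force: [-0.2, 0.3, -0.8]
width: 0.152
finger_force: 30.0
```

```bash
python3 -m inch '-1 0 0 0.003 0 0 0;-1 0 0 0.003 0 0 0;-1 0 0 0.003 0 0 0;-1 0 0 0.003 0 0 0;-1 0 0 0.001 0 0 0;-1 0 0 0 0 0 0;-1 0 0 0 0 0 0'
```

```text
t: 26.6
ee_pos: [0.5284, 0.1418, 0.0835]
orientation: [180.0, -0.0, 87.0]
force: [0.2, 0.6, -1.2]
width: 0.151
finger_force: 30.0
```

```bash
python3 -m inch '-1 0 0 0.0015 0 0 0;-1 0 0 0.001 0 0 0;-1 0 0 0 0 0 0;-1 0 0 0 0 0 0'; python3 -m inch '-0.6 0 0 0 0 0 0;-0.5 0 0 0 0 0 0;0 0 0 0 0 0 0;0.5 0 0 0 0 0 0;1 0 0 0 0 0 0;1 0 0 0 0 0 0;1 0 0 0 0 0 0;1 0 0 0 0 0 0;1 0 0 0 0 0 0'
```

```text
t: 27.1
ee_pos: [0.5284, 0.1418, 0.0809]
orientation: [180.0, -0.0, 87.0]
force: [0.0, 0.3, -0.9]
width: 0.148
finger_force: 30.0
t: 28.22
ee_pos: [0.5283, 0.1418, 0.0809]
orientation: [180.0, 0.0, 87.0]
force: [-0.5, 0.3, 0.9]
width: 0.982
finger_force: 0.0
```

Released. Next I'll raise clear and check.

```bash
python3 -m inch '1 0 0 -0.006 0 0 0;1 0 0 -0.015 0 0 0;1 0 0 -0.02 0 0 0;1 0 0 -0.02 0 0 0;1 0 0 -0.02 0 0 0;1 0 0 -0.02 0 0 0;1 0 0 -0.015 0 0 0;1 0 0 -0.004 0 0 0;1 0 0 0 0 0 0;1 0 0 0 0 0 0;1 0 0 0 0 0 0;1 0 0 0 0 0 0'
python3 - <<'E'
from h import *
b=imaging.grab_frame('side')
save('end.png',np.hstack([cv2.resize(b[190:260,240:310],(400,400),interpolation=cv2.INTER_CUBIC),cv2.resize(cv2.imread('pics/side0.png')[190:260,240:310,::-1],(400,400),interpolation=cv2.INTER_CUBIC)]))
for t in('mug','bowl','spice_jar','pot'): print(t,[(round(r['confidence'],2),np.round(r['location'],3).tolist()) for r in imaging.find_in('side',t)])
E
```

```text
t: 29.72
ee_pos: [0.5282, 0.1417, 0.2005]
orientation: [-180.0, 0.0, 87.0]
force: [-0.8, -0.2, 0.5]
width: 1.0
finger_force: 0.0
mug [(0.6, [0.765, -0.198, 0.053])]
bowl [(0.88, [0.444, -0.474, 0.03])]
spice_jar [(0.81, [0.748, 0.086, 0.064])]
pot [(0.76, [0.512, 0.47, 0.095])]
```

View pics/end.png

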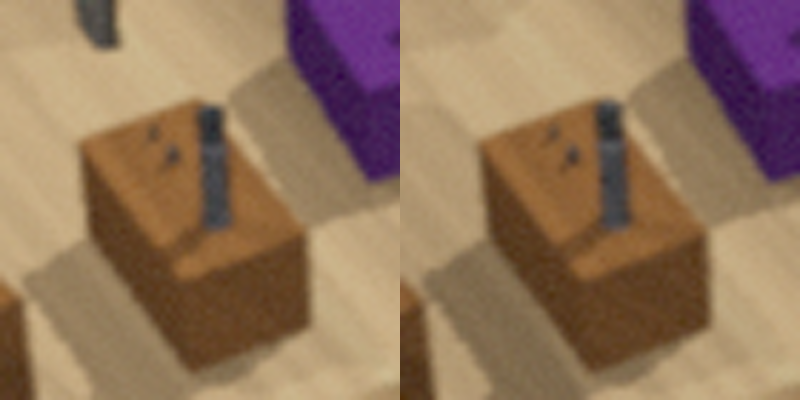

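The end crop shows the punch (left half, cap at (210,110)) seated as at the start (right half), with the gripper clear and the crockery unmoved.

```bash
python3 -c "
from bench import ctrl
print(ctrl.sign_off())"
```

```text
the job is handed in; nothing more can be done
None
```

The second screw hole is marked at about 17 N (wrist reading, held roughly a second), the punch was lifted straight out and stands released in its block, the crockery was not touched, and the job is handed in; the hand-in returned no verdict.

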